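# Set the bath circulator to full flow and start it

### The arm

A 6-joint arm with a two-finger parallel gripper is mounted at the origin on the work surface. World frame = base frame: x ahead of the robot, y to its left, z up, the work surface at z = 0. Lengths are in m, angles in degrees, forces in N, time in s.
With the tool pointing down it reaches from about 0.35 to 0.875 m from the base axis. Payload 4.2 kg.
Tool frame: the origin (TCP) lies midway between the tips of the shut fingers; the grasp point (between the pads) lies 19 mm behind it; z points along the fingers, y is the direction in which the jaws open and shut (so a half turn about z gives the same grasp; the last joint's range is limited). The gripper opens to 87 mm and grips with 3 to 60 N. Pads are 19 mm wide; open, the fingers measure 117 mm over their backs; the gripper's body (75 mm by 190 mm) begins 51 mm behind the grasp point.
Start: joints at [87.296, 22.042, 0.453, 0, -68.411, -14.817], TCP at [0.188, 0.596, 0.223] pointing down, gripper open.
Joint ranges: [-179.83, 179.83], [-69.29, 118.12], [-61.27, 80.66], [-181.25, 117.63], [-171.15, -9.14], [-177.46, 177.46]. Speed limits (degrees/s): [159.86, 159.86, 180, 180, 180, 180].

### API

Orientations are given as [roll, pitch, yaw] about the fixed x, y, z axes, in that order (R = Rz(yaw) Ry(pitch) Rx(roll)).
In Python, from bench import robot, optics gives the robot as it stands.
- The arm moves only by the shell command python3 -m inch 'ROWS'. ROWS is JSON, a list of rows, each a list of 3 entries, a list of its own where there are three numbers: the shift along the tool's x, y, z in m, then the turn, a rotation vector about the tool's x, y, z in rad, then the gripper's target within -1 to 1 (shut at 1, half-way at 0, fully open at -1). In form: [[[tx, ty, tz], [rx, ry, rz], fingers], ...]. A call has 1 to 10 rows; each row shifts and turns the pose as measured when the row begins, along the tool's axes as they then stand; what a row does not reach is not made up. A row lasts 1/12 s, in which the tool goes at most 41.7 mm and 7.16 degrees, less where a joint would pass 70% of its speed; a pose out of reach is approached as far as the arm can. A call with a gripper value outside its range is refused whole. The fingers move at their own pace and stop on an object; the grip force is fixed at half the most. Time passes only in rows, so rows that do not move let the fingers close. It gives the time, the measured TCP pose, the force and the opening at its end, in the units of the state.
- robot.observe(): the state, without advancing time (a new reading comes with each control period).
- optics.camera(name): name is "scene" or "side" or "wrist"; returns the picture (400x640x3 uint8, red, green, blue); there is no depth.
- optics.camera_info(name): a dict with "camera_matrix" (3x3 intrinsics, pixels), "extrinsics" (4x4, takes a point from camera to world coordinates). Camera axes: x right, y down, z forward; pixel columns grow to the right and rows downward; lengths in m; the calibration is good to about 2 mm. A picture is of the moment at which its call begins: read the wrist's pose just before it. camera_info takes no time and is no camera call; for the wrist camera it gives the pose at the moment of the call.
- robot.job_done(): hands the job in, once; it reports no verdict.
The state is a dict: "time": time; "joint_positions": joint angles; "qd": joint speeds; "tau": joint torques, N m; "position": TCP position; "tool_rot": TCP orientation; "ft_force": force on the tool from outside, world axes, zero at the start; "moment": the same for the moment, N m; "width": finger opening in m.
Only numpy, scipy, OpenCV 4.12 (cv2) and the standard library are available. Lean on these libraries where they do the work, as an engineer would, in place of code of your own. Each camera call takes 0.05 s, during which the arm holds its last target. There are 200 camera calls.

### The job

Open the water circuit to the jacketed sample cup: with your fingertips push the bath's red flow lever past the half-flow notch until it sits in the full-flow stop at the far end, and only then press the green start key fully down and let it come back up. Just push: do not pinch or force the lever, and leave the steel cup, wrench, radio and bottle as they stand.

Things in the scene. Friction and masses are not known exactly. Their poses are not given: they have to be found in the camera images.
- bath: The heating circulator, fixed to the bench: steel tank 206 (x) x 376 (y) mm, grey deck at z 175 mm; origin under its centre on the bench. Its +x (level) is the way the lever opens, +y points to the white control head. Lid on the deck at y -180 to -20 mm, top z 181, with a black bar handle at y -165 up to z 210. Hoses leave the +x face to a jacketed cup on the bench at x 225, y -105.
- lever_pivot (a point): Pivot of the flow lever and centre of the grey drum it rises from: in the bath frame x 0, y 30, z 175 mm. The drum lies along bath y, radius 40 mm, 64 mm long. The lever swings in the plane through here square to bath y.
- head_top (a point): Centre of the flat top of the white control head, at bath x 0, y 137.5, z 255 mm. The head measures 190 (x) x 95 (y) mm, so its side stands 60 mm from the lever's plane.
- flow_lever (a joint): Lever angle, rad: 0 closed, leaning 0.5 rad towards bath -x (white marks); 0.5 upright in the half-flow notch (yellow marks); 1.0 full-flow stop, leaning 0.5 rad to bath +x (green marks). The notches are sprung: leaving one takes about 6 N at the grip; past the crest (at 0.25 and at 0.75) the lever snaps by itself into the next. It stays where it clicks.
- lever_grip (a point): Red cross bar at the lever's end, 18 mm thick and 44 mm long along bath y; this point is its centre, 78 mm from the pivot (from 68 mm above the deck at either end to 78 mm when upright). A 9 mm steel stem runs from it down to the drum.
- start_key (a joint): Travel of the green start key in m: 0 up, 0.006 fully down; a spring returns it, about 5 N when fully down.
- start_key_top (a point): Centre of the top face of the round green start key, 26 mm across, pointing up, 22 mm above the top of the white head (bath frame x 12, y 137.5, z 277 mm). A black collar 42 mm across and 12 mm high surrounds it.
- steel_cup: Loose empty steel cup, 42 mm across and 48 mm high, standing on the bath's lid; origin under its centre.
- wrench: Loose steel combination wrench, about 130 mm long, lying on the bench in front of the bath; origin near its middle, underneath, x along it.
- radio: Loose black handheld radio, 34 x 56 x 105 mm with a 75 mm aerial, standing on the bench beside the head; origin under its centre.
- bottle: Loose white bottle with red cap, 60 mm across and 150 mm high, standing on the bench beside the lid end; origin under its centre.
Not all that is in view belongs to the job. Several things have the shape of the bottle; the one meant has the colours described above.

How it is judged:
By the outcome, as a careful person would: the job done as asked, in the order asked, and still so for the second after the job is handed in, with the robot touching nothing.
It also fails if it takes over 40 s, if anything falls off the work surface, if the arm or the gripper's body presses on something with over 40 N, if the wrist force passes 120 N, or if a joint passes its speed limit or range.

## Working session

There is one attempt and no reset: what is moved stays moved. The work goes in short steps, Python scripts to look and compute and a shell command to move; the robot and the scene stay as the last step left them, time stands still between calls to the robot, and variables do not carry over. Pictures are saved under pics/ and viewed, about 8 in all and at most 12, crops included, and the job is handed in when it is done.

```bash
mkdir -p pics; ls
python3 - <<'E'
from bench import robot, optics
import cv2,numpy as np
print(robot.observe())
for n in ("scene","side","wrist"):
    im=optics.camera(n); np.save(f"pics/{n}0.npy",im); cv2.imwrite(f"pics/{n}0.png",im[:,:,::-1])
    i=optics.camera_info(n); print(n,np.round(i["camera_matrix"],1).tolist(),np.round(i["extrinsics"],4).tolist())
E
```

```text
pics
{'time': 0.0, 'joint_positions': array([ 8.72966450e+01,  2.20899833e+01,  3.78143297e-01, -2.86156154e-02,
       -6.84135311e+01, -1.48148496e+01]), 'qd': array([ 0.04538497, -0.09028268,  0.09363475,  0.06249429,  0.04374254,
        0.03507835]), 'tau': array([-1.43306097e-03, -3.90666175e+01,  1.87411469e+01,  4.21997845e+00,
        1.10638904e-02, -1.85866861e-04]), 'position': array([0.18794937, 0.59541137, 0.22145762]), 'tool_rot': array([ 1.79871996e+02, -6.35580021e-03, -1.75287545e+01]), 'ft_force': array([-0.1869575 ,  0.20810583, -0.3246655 ]), 'moment': array([ 0.01784401,  0.0213388 , -0.06336283]), 'width': 0.08686695986138256}
scene [[411.0, 0.0, 320.4], [0.0, 411.0, 199.3], [0.0, 0.0, 1.0]] [[0.3635, 0.7097, -0.6035, 1.2549], [0.9316, -0.2755, 0.2371, -0.2409], [0.002, -0.6484, -0.7613, 1.0313], [0.0, 0.0, 0.0, 1.0]]
side [[405.7, 0.0, 314.9], [0.0, 405.7, 194.9], [0.0, 0.0, 1.0]] [[-0.6149, -0.5999, 0.5118, 0.0954], [-0.7885, 0.457, -0.4117, 0.402], [0.0131, -0.6567, -0.7541, 0.8698], [0.0, 0.0, 0.0, 1.0]]
wrist [[303.0, 0.0, 322.5], [0.0, 303.0, 202.2], [0.0, 0.0, 1.0]] [[-0.302, -0.9233, -0.2371, 0.2536], [-0.9533, 0.293, 0.0733, 0.5751], [0.0018, 0.2482, -0.9687, 0.3838], [0.0, 0.0, 0.0, 1.0]]
```

View pics/scene0.png

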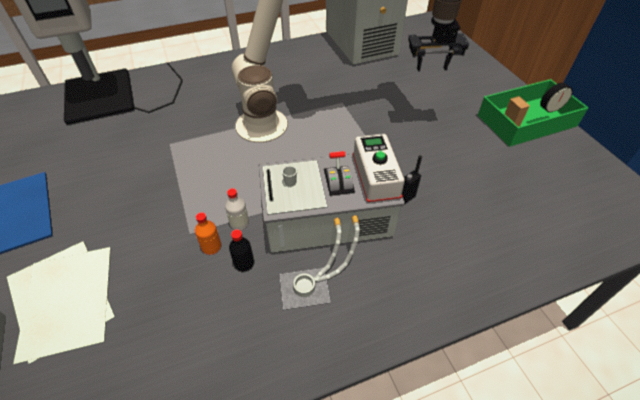

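View pics/side0.png

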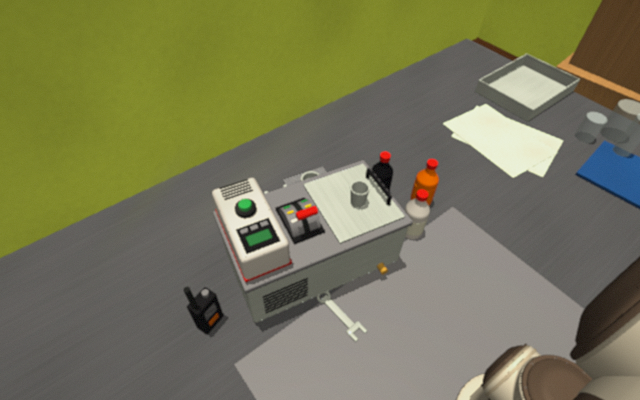

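The scene view shows the lever bar at about (337,155) and the key at (380,157). In the side view they are at (306,213) and (245,207). I'll triangulate both from these.

```bash
cat > h.py <<'E'
from bench import robot, optics
import cv2, numpy as np
def ray(info,uv):
    K,E=np.array(info["camera_matrix"]),np.array(info["extrinsics"])
    d=E[:3,:3]@np.linalg.solve(K,[*uv,1]); return E[:3,3],d/np.linalg.norm(d)
def plane(info,uv,z):
    o,d=ray(info,uv); return o+d*(z-o[2])/d[2]
def tri(rays):
    A=sum(np.eye(3)-np.outer(d,d) for o,d in rays); b=sum((np.eye(3)-np.outer(d,d))@o for o,d in rays)
    p=np.linalg.solve(A,b); return p,[np.linalg.norm(np.cross(p-o,d)) for o,d in rays]
def blobs(im,lo,hi,amin=15):
    h=cv2.cvtColor(im,cv2.COLOR_RGB2HSV); m=cv2.inRange(h,lo,hi)
    if lo[0]==0: m|=cv2.inRange(h,(172,lo[1],lo[2]),(180,255,255))
    n,_,s,c=cv2.connectedComponentsWithStats(m)
    return [(c[i].round(1).tolist(),s[i].tolist()) for i in range(1,n) if s[i][4]>=amin]
RED=((0,170,90),(6,255,255)); GRN=((50,150,80),(80,255,255))
E
python3 - <<'E'
from h import *
for n in ("scene","side","wrist"):
    im=np.load(f"pics/{n}0.npy")
    print(n,"R",blobs(im,*RED),"\n G",blobs(im,*GRN))
E
```

```text
scene R [([337.0, 154.2], [330, 152, 15, 6, 72]), ([231.7, 192.9], [228, 189, 8, 9, 62]), ([200.8, 217.4], [196, 213, 10, 10, 78]), ([236.4, 234.9], [231, 230, 11, 11, 97])] 
 G [([536.4, 112.6], [484, 80, 104, 66, 2471]), ([380.2, 155.4], [376, 152, 9, 8, 53])]
side R [([384.7, 156.5], [380, 151, 11, 12, 94]), ([431.7, 163.8], [427, 159, 11, 11, 98]), ([421.6, 194.6], [416, 189, 12, 12, 116]), ([306.1, 212.5], [296, 206, 22, 14, 171])] 
 G [([244.9, 204.4], [238, 200, 14, 11, 107])]
wrist R [] 
 G [([50.0, 120.5], [0, 0, 119, 233, 16597]), ([96.6, 93.2], [94, 87, 7, 13, 16])]
```

Run:
```python
import cv2,numpy as np
a=cv2.imread("pics/scene0.png")[120:260,245:445]; b=cv2.imread("pics/side0.png")[160:340,190:430]
a=cv2.resize(a,(800,560),interpolation=cv2.INTER_CUBIC)
cv2.imwrite("pics/c1.png",a); cv2.imwrite("pics/c2.png",cv2.resize(b,(800,600),interpolation=cv2.INTER_CUBIC))
```

```text
(no output)
```

View pics/c1.png

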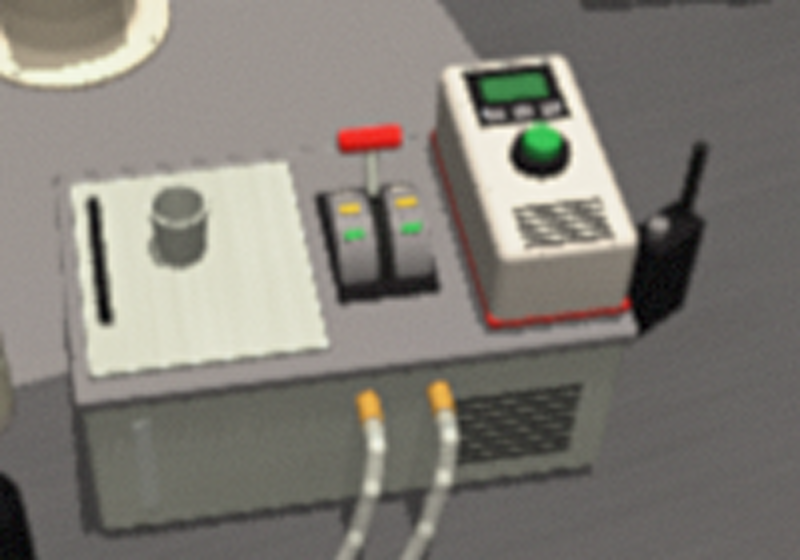

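View pics/wrist0.png

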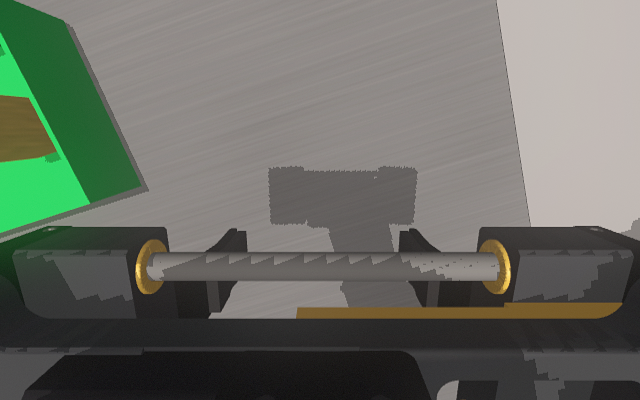

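Crop: the lever leans toward the robot and is closed. The lid, head and radio are clear. Lid corners in scene pixels are about (263,166), (317.5,160), (327.5,207) and (267.5,213.8).

Run:
```python
from h import *
S,D=optics.camera_info("scene"),optics.camera_info("side")
g=tri([ray(S,(337,154.2)),ray(D,(306.1,212.5))]); k=tri([ray(S,(380.2,155.6)),ray(D,(244.9,204.6))])
print("grip",g,"key",k)
L=[plane(S,p,.181) for p in [(263,166.2),(317.5,160),(327.5,207),(267.5,213.8)]]
print(np.round(L,3))
for a,b in((0,1),(3,2),(0,3),(1,2)):
    v=L[b]-L[a]; print(np.linalg.norm(v),np.degrees(np.arctan2(v[1],v[0])))
v=k[0]-g[0]; yaw=np.arctan2(v[1],v[0])-np.arctan2(107.5,49.4); print("dist",np.hypot(*v[:2]),"exp .1183 yaw",np.degrees(yaw))
for y in (yaw, np.radians(np.mean([0]))):
    R=np.array([[np.cos(y),-np.sin(y)],[np.sin(y),np.cos(y)]])
    print(k[0][:2]-R@[.012,.1375], g[0][:2]-R@[-.0374,.03])
```

```text
grip (array([0.49440744, 0.10488727, 0.24525536]), [np.float64(0.002000549365066008), np.float64(0.0020005493650658763)]) key (array([0.56546658, 0.19871403, 0.27027927]), [np.float64(0.0026278395949404796), np.float64(0.002627839594940573)])
[[ 0.402 -0.086  0.181]
 [ 0.436  0.071  0.181]
 [ 0.613  0.032  0.181]
 [ 0.577 -0.124  0.181]]
0.16095401620684693 78.04526517917563
0.16021811700814037 77.09810053719582
0.17914029407546841 -12.362633017665043
0.18179559118197247 -12.59551509272368
dist 0.11769817929734983 exp .1183 yaw -12.45782105908349
[0.5240875  0.06704011] [0.52445524 0.06752566]
[0.55346658 0.06121403] [0.53180744 0.07488727]
```

The estimates agree: bath yaw is −12.45°, origin is (0.524, 0.067), and the lid measures 160 mm, which matches. I'll shut the fingers, lift, turn to the bath's axes and move towards a point at bath x −75, y 30.

```bash
cat >> h.py <<'E'
YAW=np.radians(-12.45); O=np.array([.524,.067])
def inbath(p):
    c,s=np.cos(YAW),np.sin(YAW); d=np.array(p[:2])-O
    return np.array([c*d[0]+s*d[1],-s*d[0]+c*d[1],p[2]])
def st():
    o=robot.observe(); print("t",round(o["time"],2),"bath mm",(inbath(o["position"])*1e3).round(1),"rot",o["tool_rot"].round(2),"F",o["ft_force"].round(1),"w",round(o["width"],4))
E
python3 -m inch '[[[0,0,-0.04],[0,0,-0.088],1],[[0.0,0.02,-0.03],[0,0,0],1],[[0.02,0.03,-0.02],[0,0,0],1],[[0.025,0.03,-0.015],[0,0,0],1],[[0.025,0.03,-0.01],[0,0,0],1],[[0.025,0.03,-0.01],[0,0,0],1],[[0.025,0.03,0],[0,0,0],1],[[0.025,0.03,0],[0,0,0],1],[[0.025,0.03,0],[0,0,0],1],[[0.025,0.03,0],[0,0,0],1]]'; python3 -c "from h import *; st()"
```

```text
time: 0.98
position: [0.3247, 0.2927, 0.3492]
tool_rot: [179.3, -0.1, -11.6]
ft_force: [0.9, 0.5, -0.0]
width: 0.0283
t 0.98 bath mm [-243.3  177.4  349.2] rot [ 1.7926e+02 -1.2000e-01 -1.1590e+01] F [ 0.9  0.5 -0. ] w 0.0283
```

```bash
python3 -m inch '[[[0.025,0.025,0],[0.01,0,0.015],1],[[0.028,0.025,0],[0,0,0],1],[[0.028,0.025,0],[0,0,0],1],[[0.028,0.025,0],[0,0,0],1],[[0.02,0.02,0],[0,0,0],1],[[0.01,0.01,0],[0,0,0],1],[[0,0,0],[0,0,0],1],[[0,0,0],[0,0,0],1]]'
python3 - <<'E'
from h import *
st()
i=optics.camera_info("wrist"); im=optics.camera("wrist"); cv2.imwrite("pics/w1.png",im[:,:,::-1])
print(blobs(im,*RED,60),blobs(im,*GRN,60))
for b in blobs(im,*RED,200): print("red@.2435",inbath(plane(i,b[0],.2435))*1e3)
for b in blobs(im,*GRN,200): print("grn@.277",inbath(plane(i,b[0],.277))*1e3)
E
```

```text
time: 1.65
position: [0.4359, 0.1199, 0.3501]
tool_rot: [179.9, -0.1, -12.9]
ft_force: [-0.1, 0.8, 0.7]
width: 0.0005
t 1.65 bath mm [-97.4  32.6 350.1] rot [ 1.7995e+02 -1.1000e-01 -1.2940e+01] F [-0.1  0.8  0.7] w 0.0005
[([587.6, 122.6], [573, 112, 28, 23, 458]), ([326.3, 133.2], [301, 123, 52, 21, 1002])] [([171.5, 64.8], [161, 50, 29, 35, 477]), ([346.9, 69.8], [340, 67, 15, 6, 74]), ([303.4, 70.0], [297, 68, 14, 6, 71])]
red@.2435 [ -29.04427815 -195.89724213  243.5       ]
red@.2435 [-35.79405872  28.60728052 243.5       ]
grn@.277 [ 14.01407809 139.9013165  277.        ]
```

View pics/w1.png

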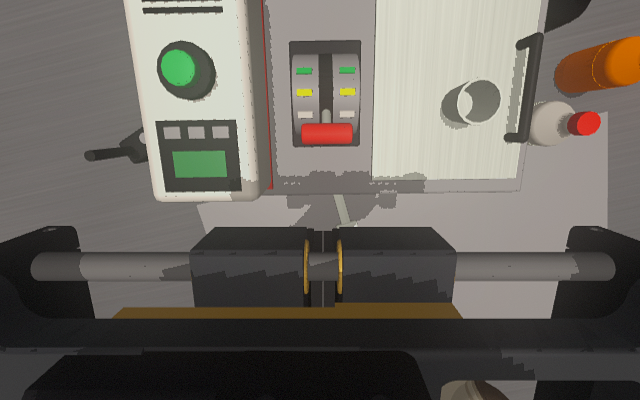

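The wrist view puts the bar at bath (−36, 28.6) and the key at (14, 140), both within about 3 mm of expected. The fingers are shut and the way down is clear. Next: descend beside the bar.

```bash
python3 -m inch '[[[0.005,0.002,0.03],[0,0,-0.008],1],[[0.005,0,0.035],[0,0,0],1],[[0.005,0,0.03],[0,0,0],1],[[0.005,0,0.015],[0,0,0],1],[[0,0,0.005],[0,0,0],1],[[0,0,0],[0,0,0],1],[[0,0,0],[0,0,0],1]]'; python3 -c "from h import *; st()"
```

```text
time: 2.28
position: [0.4541, 0.1208, 0.2336]
tool_rot: [-179.7, -0.4, -11.8]
ft_force: [0.4, -0.1, 0.7]
width: 0.0005
t 2.28 bath mm [-79.9  37.5 233.6] rot [-179.74   -0.37  -11.76] F [ 0.4 -0.1  0.7] w 0.0005
```

```bash
python3 -m inch '[[[0.008,0.007,0],[0,0,0.01],1],[[0.01,0,0],[0,0,0],1],[[0.01,0,0],[0,0,0],1],[[0.01,0,0],[0,0,0],1],[[0,0,0],[0,0,0],1]]'; python3 -c "from h import *; st()"; python3 -m inch '[[[0.01,0,0],[0,0,0],1],[[0.01,0,0],[0,0,0],1],[[0,0,0],[0,0,0],1]]'; python3 -c "from h import *; st()"
```

```text
time: 2.7
position: [0.4881, 0.107, 0.2402]
tool_rot: [-179.6, -0.0, -12.2]
ft_force: [-1.8, 1.0, -1.2]
width: 0.0006
t 2.7 bath mm [-43.6  31.3 240.2] rot [-1.7959e+02 -2.0000e-02 -1.2170e+01] F [-1.8  1.  -1.2] w 0.0006
time: 2.95
position: [0.5096, 0.1025, 0.243]
tool_rot: [-179.4, -0.1, -12.2]
ft_force: [0.6, -0.2, -0.6]
width: 0.0007
t 2.95 bath mm [-21.7  31.5 243. ] rot [-1.7943e+02 -7.0000e-02 -1.2220e+01] F [ 0.6 -0.2 -0.6] w 0.0007
```

The force dropped, so the lever probably snapped to half flow. The tip has crept up to z 243, so I'll lower it by 9 mm and push on.

```bash
python3 -m inch '[[[-0.004,0,0.009],[-0.01,0,0],1],[[0,0,0],[0,0,0],1]]'; python3 -c "from h import *; st()"; python3 -m inch '[[[0.012,0,0.001],[0,0,0],1],[[0.01,0,0.002],[0,0,0],1],[[0,0,0],[0,0,0],1]]'; python3 -c "from h import *; st()"
```

```text
time: 3.12
position: [0.5072, 0.103, 0.2338]
tool_rot: [-180.0, -0.2, -12.4]
ft_force: [-0.1, -0.1, -0.6]
width: 0.0007
t 3.12 bath mm [-24.2  31.6 233.8] rot [-179.96   -0.2   -12.35] F [-0.1 -0.1 -0.6] w 0.0007
time: 3.37
position: [0.5253, 0.0982, 0.2307]
tool_rot: [179.9, 0.2, -12.2]
ft_force: [-0.9, 0.4, 0.9]
width: 0.0004
t 3.37 bath mm [ -5.5  30.8 230.7] rot [179.86   0.24 -12.23] F [-0.9  0.4  0.9] w 0.0004
```

```bash
python3 -m inch '[[[0.008,0,-0.002],[0,0,0],1],[[0,0,0],[0,0,0],1]]'; python3 -c "from h import *; st()"; python3 -m inch '[[[0.007,0,0],[0,0,0],1],[[0,0,0],[0,0,0],1]]';  python3 - <<'E'
from h import *
st()
S,D=optics.camera_info("scene"),optics.camera_info("side")
a,b=optics.camera("scene"),optics.camera("side")
cv2.imwrite("pics/t.png",np.vstack([cv2.resize(x[p:p+75,q:q+200],(800,300),interpolation=cv2.INTER_CUBIC) for x,p,q in((a,120,245),(b,170,200))])[:,:,::-1])
print(blobs(a,*RED),blobs(b,*RED))
E
```

```text
time: 3.53
position: [0.5307, 0.0969, 0.2305]
tool_rot: [179.8, 0.6, -12.2]
ft_force: [0.7, 0.9, 0.2]
width: 0.0002
t 3.53 bath mm [1.000e-01 3.060e+01 2.305e+02] rot [179.79   0.62 -12.24] F [0.7 0.9 0.2] w 0.0002
time: 3.7
position: [0.5383, 0.0953, 0.2303]
tool_rot: [179.8, 0.5, -12.2]
ft_force: [0.2, -0.2, 0.1]
width: 0.0005
t 3.7 bath mm [  7.8  30.7 230.3] rot [179.78   0.53 -12.2 ] F [ 0.2 -0.2  0.1] w 0.0005
[([342.2, 172.9], [334, 170, 17, 7, 97]), ([231.7, 192.9], [228, 189, 8, 9, 62]), ([200.8, 217.5], [196, 213, 10, 10, 79]), ([236.4, 234.9], [231, 230, 11, 11, 97])] [([421.8, 194.8], [416, 189, 13, 12, 117])]
```

View pics/t.png

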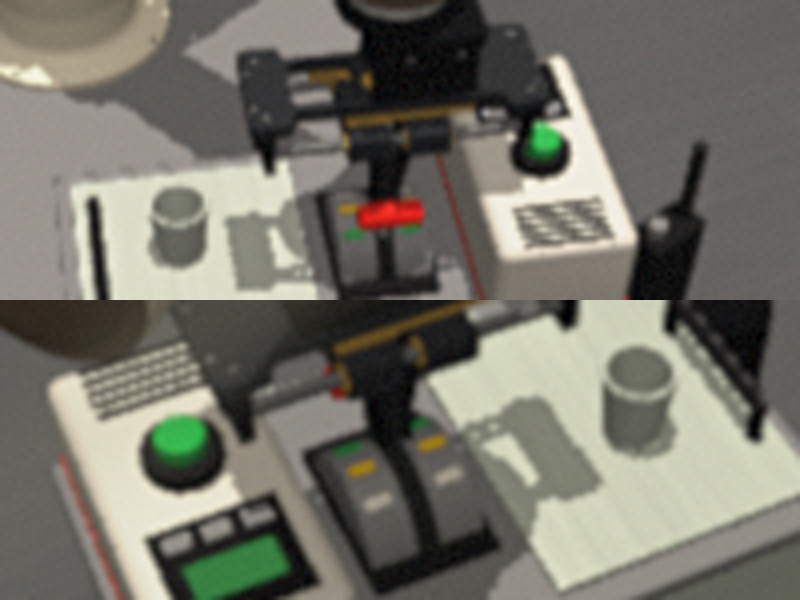

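The bar is now on the +x side near the green marks, with no force on the tool. I'll back off 15 mm, rise, and compute the lever angle by intersecting the bar's ray with the lever plane.

```bash
python3 -m inch '[[[-0.02,0,0],[0,0,0],1],[[-0.02,0,0],[0,0,0],1],[[-0.01,0,-0.03],[0,-0.008,0],1],[[0,0,-0.035],[0,0,0],1],[[0,0,-0.03],[0,0,0],1],[[0,0,-0.01],[0,0,0],1],[[0,0,0],[0,0,0],1]]'
python3 - <<'E'
from h import *
st()
n=np.array([-np.sin(YAW),np.cos(YAW),0]); P=np.array([*(O+.03*n[:2]),.175])
def ang(i,uv):
    o,d=ray(i,uv); p=o+d*(n@(P-o))/(n@d); q=inbath(p)*1e3; return q.round(1),round(np.arctan2(q[0],q[2]-175)+.5,3)
for c in("scene","side","wrist"):
    i=optics.camera_info(c); im=optics.camera(c)
    if c=="wrist": cv2.imwrite("pics/w2.png",im[:,:,::-1])
    for b in blobs(im,*RED,60): 
        q,a=ang(i,b[0])
        if abs(q[0])<90 and 220<q[2]<275: print(c,b[0],q,a)
    if c=="wrist":
        for b in blobs(im,*GRN,200): print("grn@.277",b,inbath(plane(i,b[0],.277))*1e3)
i=optics.camera_info("scene"); print("ref closed",ang(i,(337,154.2)))
E
```

```text
time: 4.38
position: [0.4859, 0.1046, 0.3387]
tool_rot: [179.6, 1.2, -12.2]
ft_force: [0.7, -0.0, 0.5]
width: 0.0005
t 4.38 bath mm [-45.3  28.5 338.7] rot [179.58   1.16 -12.25] F [ 0.7 -0.   0.5] w 0.0005
scene [342.0, 172.9] [ 47.8  30.  257.1] 1.027
side [291.5, 187.3] [ 31.4  30.  250.6] 0.893
ref closed (array([-24.8,  30. , 256.3]), np.float64(0.204))
```

Run:
```python
from h import *
p,e=tri([ray(optics.camera_info("scene"),(342,172.9)),ray(optics.camera_info("side"),(291.5,187.3))]); print(inbath(p)*1e3,e)
```

```text
[ 36.13129955  30.49345703 245.58608682] [np.float64(0.0022134966007669897), np.float64(0.0022134966007669584)]
```

View pics/w2.png

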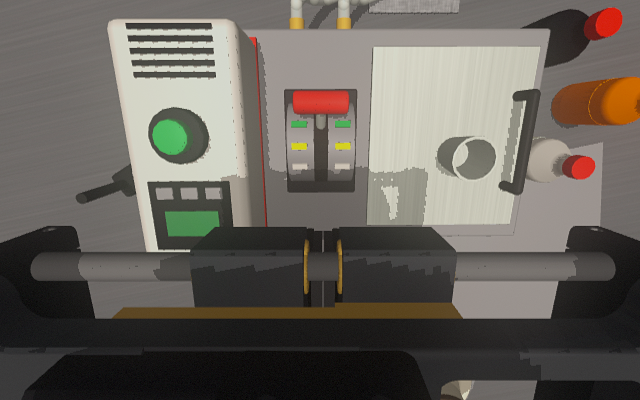

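The lever triangulates to bath (36.1, 30.5, 245.6) against an expected (37.4, 30, 243.5), and the picture shows it past the green marks, so it is at full flow. Next is a move above the key.

```bash
python3 -m inch '[[[0.016,-0.03,0],[0,0.018,0],1],[[0.016,-0.03,0],[0,0,0],1],[[0.016,-0.03,0],[0,0,0],1],[[0.008,-0.015,0.01],[0,0,0],1],[[0,-0.003,0.01],[0,0,0],1],[[0,0,0.01],[0,0,0],1],[[0,0,0],[0,0,0],1]]'; python3 -c "from h import *; st()"
```

```text
time: 5.12
position: [0.5599, 0.1984, 0.2882]
tool_rot: [178.6, 1.4, -12.4]
ft_force: [-0.2, 0.6, -0.6]
width: 0.0005
t 5.12 bath mm [  6.8 136.1 288.2] rot [178.6    1.38 -12.45] F [-0.2  0.6 -0.6] w 0.0005
```

```bash
python3 -m inch '[[[0.006,-0.002,0],[0.02,0.02,0],1],[[0,0,0],[0,0,0],1]]'; python3 -c "from h import *; st()"; python3 -m inch '[[[0,0,0.006],[0,0,0],1],[[0,0,0.004],[0,0,0],1],[[0,0,0],[0,0,0],1]]'; python3 -c "from h import *; st()"
```

```text
time: 5.28
position: [0.5645, 0.1977, 0.2844]
tool_rot: [179.5, 0.5, -12.4]
ft_force: [-0.7, 0.1, -0.3]
width: 0.0002
t 5.28 bath mm [ 11.4 136.4 284.4] rot [179.46   0.52 -12.44] F [-0.7  0.1 -0.3] w 0.0002
time: 5.53
position: [0.564, 0.1968, 0.2747]
tool_rot: [179.5, 0.4, -12.5]
ft_force: [-0.7, 2.2, 3.4]
width: 0.0004
t 5.53 bath mm [ 11.1 135.4 274.7] rot [179.52   0.44 -12.48] F [-0.7  2.2  3.4] w 0.0004
```

Contact, with 3.4 N upward. I'll press in small steps until the force rises past the 5 N spring, which marks the end stop.

```bash
python3 -m inch '[[[0,0,0.003],[0,0,0],1],[[0,0,0.0],[0,0,0],1]]'; python3 -c "from h import *; st()"; python3 -m inch '[[[0,0,0.003],[0,0,0],1],[[0,0,0.002],[0,0,0],1]]'; python3 -c "from h import *; st()"
```

```text
time: 5.7
position: [0.5641, 0.1969, 0.2734]
tool_rot: [179.6, 0.3, -12.5]
ft_force: [-0.5, 1.8, 2.6]
width: 0.0005
t 5.7 bath mm [ 11.1 135.5 273.4] rot [179.6    0.33 -12.46] F [-0.5  1.8  2.6] w 0.0005
time: 5.87
position: [0.5642, 0.1969, 0.2714]
tool_rot: [179.7, 0.2, -12.4]
ft_force: [-2.8, 0.6, 8.4]
width: 0.0009
t 5.87 bath mm [ 11.2 135.5 271.4] rot [ 1.7969e+02  1.6000e-01 -1.2410e+01] F [-2.8  0.6  8.4] w 0.0009
```

```bash
python3 -m inch '[[[0,0,0.003],[0,0,0],1]]'; python3 -m inch '[[[0,0,0.003],[0,0,0],1]]'; python3 -c "from h import *; st()"
```

```text
time: 5.95
position: [0.5642, 0.1969, 0.2713]
tool_rot: [179.7, 0.0, -12.4]
ft_force: [-5.9, 0.8, 16.1]
width: 0.0006
time: 6.03
position: [0.5642, 0.1969, 0.2713]
tool_rot: [179.8, -0.1, -12.3]
ft_force: [-5.2, 1.7, 12.1]
width: 0.0003
t 6.03 bath mm [ 11.3 135.5 271.3] rot [ 1.7981e+02 -1.1000e-01 -1.2320e+01] F [-5.2  1.7 12.1] w 0.0003
```

The key is hard on its stop: z stays at 271.3 with 12–16 N. I'll release upward and check.

```bash
python3 -m inch '[[[0,0,-0.01],[0,0,0],1],[[0,0,-0.03],[0,0,0],1],[[-0.03,0,-0.025],[0,0,0],1],[[-0.04,0,0],[0,0,0],1],[[-0.04,0,0],[0,0,0],1],[[-0.03,0,0],[0,0,0],1],[[0,0,0],[0,0,0],1],[[0,0,0],[0,0,0],1]]'
python3 - <<'E'
from h import *
st(); P={}
for c in("scene","side","wrist"):
    im=optics.camera(c); cv2.imwrite(f"pics/f_{c}.png",im[:,:,::-1]); P[c]=im
    print(c,"R",[b[0] for b in blobs(im,*RED,60)],"G",[b[0] for b in blobs(im,*GRN,40)])
a,b=P["scene"],P["side"]
cv2.imwrite("pics/fin.png",np.hstack([a[110:320,180:445],b[140:350,170:450]])[:,:,::-1])
E
```

```text
time: 6.7
position: [0.4218, 0.2261, 0.3342]
tool_rot: [179.6, 0.2, -12.6]
ft_force: [0.7, -0.2, -0.5]
width: 0.0004
t 6.7 bath mm [-134.1  133.3  334.2] rot [179.57   0.22 -12.58] F [ 0.7 -0.2 -0.5] w 0.0004
scene R [[341.8, 173.0], [231.7, 192.9], [200.9, 217.5], [236.4, 234.9]] G [[536.4, 112.7], [380.1, 155.3]]
side R [] G []
wrist R [] G [[316.2, 4.7], [421.0, 19.9], [468.2, 19.5]]
```

View pics/fin.png

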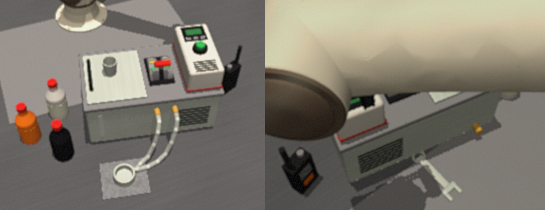

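The key's centroid is back at its first pixel, (380.1,155.3). The lever is unchanged at (341.8,173.0), and the cup, bottle, radio and wrench stand as before. Handing in.

```bash
python3 -c "from bench import robot; print(robot.job_done())"
```

```text
the job is handed in; nothing more can be done
None
```

The lever is at the full-flow stop and the start key was pressed and came back up, in that order. I handed the job in at about 7 s.

- **Lever:** I pushed it with shut fingertips past the half-flow notch until it snapped into full flow. The bar then measured at bath (36, 30.5, 246) mm, against an expected (37, 30, 243.5). The last picture showed it in the same place.
- **Start key:** I pressed it to its end stop, where the fingertip stayed at z 271.3 mm under 12–16 N, then released it. In the scene view it returned to its original pixel.
- **Everything else:** The bottle's cap is on the same pixel as at the start. The cup, radio and wrench look unmoved by eye. The highest force I read was about 17 N at the wrist, during the key press.

Some checks were weaker. During the lever push the tip drifted up by about 9 mm, and I lowered it again. The lever angle from single views was biased (1.03 rad from the scene camera, 0.89 from the side), so I relied on combining the two. In the final side view the arm hid the lever and key, so their last check rests on the scene camera alone.

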